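Hold the belt grinder's tensioner back for a fresh belt

ROBOT

A 6-joint arm with a two-finger parallel gripper is mounted at the origin on the work surface. World frame = base frame: x ahead of the robot, y to its left, z up, the work surface at z = 0. Lengths are in mm, angles in rad, forces in N, time in s.
With the tool pointing down it reaches from about 350 to 875 mm from the base axis. Payload 15.5 kg.
Tool frame: the origin (TCP) lies at the very end of the fingers, on their centre line; the grasp point (between the pads) lies 19 mm behind it; z points along the fingers, y is the line along which they close (so a half turn about z gives the same grasp; the last joint's range is limited). The gripper opens to 85 mm and grips with 20 to 120 N. Pads are 22 mm wide; open, the fingers measure 114 mm over their backs; the gripper's body (76 mm by 85 mm) begins 54 mm behind the grasp point. The pads swing forward as they close: fully open they stand 13 mm farther back than shut.
Start: joints at [-1.341, 0.494, 1.345, -0, 1.302, -0.096], TCP at [200.043, -592.123, 231.277] pointing down, gripper open.
Joint ranges: [-2.91, 2.91], [-0.82, 2.16], [0.22, 2.67], [-1.22, 4.37], [0.12, 2.79], [-3.08, 3.08]. Speed limits (rad/s): [1.89, 1.89, 2.57, 3.01, 3.01, 3.01].

INTERFACE

Orientations are given as a unit quaternion [x, y, z, w].
In Python, from bench import r gives the robot as it stands.
- The arm moves only by the tool move_arm, never from a script. Its arguments are lists of equal length, an entry for each row: "gripper": the finger opening in mm, from 0 to 85.4; "delta_pos": the shift along the world's x, y, z in mm, a list of three; "angular": the turn, a rotation vector about the world's x, y, z in rad, a list of three. A call has 1 to 8 rows; each row shifts and turns the commanded pose from where the row before left it; what a row does not reach is not made up. A row lasts 1/8 s, in which the tool goes at most 62.5 mm and 10.7 degrees, less where a joint would pass 70% of its speed; a pose out of reach is approached as far as the arm can. A call with a gripper value outside its range is refused whole. The fingers move at their own pace and stop on an object; "newtons" is the grip in N (left out, the last holds). Time passes only in rows, so rows that do not move let the fingers close. It gives the time, the measured TCP pose, the force, the opening and the grip force at its end, in the units of the state.
- r.read_state(): the state, without advancing time (a new reading comes with each control period).
- r.get_image(name): name is "scene" or "top" or "wrist"; returns the picture (400x640x3 uint8, red, green, blue); there is no depth.
- r.camera_model(name): a dict with "fx", "fy", "cx", "cy" (pixels), "pose" (4x4, takes a point from camera to world coordinates); the wrist camera has in their place "tool_from_camera" (4x4, takes a point from camera to tool coordinates, whose origin is the TCP and whose axes are the flange's). Camera axes: x right, y up, looking along -z (the intrinsics and any distortion apply to the point x, -y, -z); pixel columns grow to the right and rows downward; lengths in mm; the calibration is good to about 2 mm. A picture is of the moment at which its call begins: read the wrist's pose just before it. camera_model takes no time and is no camera call.
- r.sign_off(): hands the job in; it is judged then, once.
The state is a dict: "t": time; "joints": joint angles; "joint_velocities": joint speeds; "effort": joint torques, N m; "tool_pos": TCP position; "orientation": TCP orientation; "ft_force": force on the tool from outside, world axes, zero at the start; "torque": the same for the moment, N m; "width": finger opening in mm; "grasp_force": force on a finger pad.
Only numpy, scipy, OpenCV 4.12 (cv2) and the standard library are available. Lean on these libraries where they do the work, as an engineer would, in place of code of your own. Each camera call takes 0.05 s, during which the arm holds its last target. There are 200 camera calls.

TASK

The small belt grinder on the sculptor's bench has its belt off: press down the palm plate at the end of its sprung tensioner arm, gently (a steady push of 10 to 15 N does it; never bear on the machine with more than 35 N), past the ratchet's second and last click, and then a little further, until the arm is clearly back off the pawl and near its lower stop. Finish while still holding it pressed down there, so that a colleague can slip the new belt on. Push on the palm plate only, keep off the tensioner's idler wheel, and leave the things standing around the machine where they are.

Things in the scene. Friction and masses are not known exactly. Their poses are not given: they have to be found in the camera images.
- grinder: Bench belt grinder fixed to the bench, 320 mm tall, no belt fitted. Origin at bench level under its upright plate, z up. On its +x side the wheels (22 to 72 mm from the plate, axes along x), on -x the motor (155 mm long, top 143 mm above the bench); +y is where the tensioner arm points. Within 60 mm of the palm plate only the arm and its idler wheel stand higher than the plate.
- palm_plate: Plain steel palm plate across the end of the tensioner arm, the place to push: 70 mm (x, along the wheel axes) x 50 mm (y, along the arm) x 6 mm. Origin at the centre of its upper face, z its normal. Turns with the arm about the pivot, 191 mm away: face 248 mm above the bench and tilted 0.22 rad (outer edge high) at joint 0, level at 0.22, 169 mm high and tilted 0.20 rad the other way at 0.42.
- pivot (a point): Point on the tensioner arm's pivot axis, 190 mm above the bench. The axis lies along the grinder's x; the palm plate's centre is 182 to 191 mm from it, measured level along the grinder's +y.
- tensioner (a joint): Arm angle (rad): 0 = upper stop, grows as the palm plate is pushed down, 0.42 = rigid lower stop. Sprung upwards: about 8.5 N at the plate's middle at 0, 12 N at 0.42, 1 to 3 N more while the pawl climbs a tooth. The ratchet lets it only go down: clicks at 0.165 and 0.315 (the last), where it rests on the pawl if let go. Starts at 0. 0.1 rad = 19 mm at the plate.
- pawl (a joint): Lift of the pawl (m), an upright steel plunger with a black knob above the arm's pivot, sprung down on to the ratchet teeth: 0 = fully down behind a tooth, about 0.004 = riding over a tooth. It works by itself.
- idler: Aluminium idler wheel, 60 mm diameter, 50 mm wide, turning freely on the tensioner arm 115 mm from the pivot; not to be touched. Origin on its axis at the end face nearest the upright plate, the wheel's middle 25 mm along x. Its rim is 20 mm from the palm plate's near edge and its top is level with the plate's face at joint 0 and 28 mm higher at 0.42.
- tub: Bystander: open white plastic mixing tub, 104 mm diameter, 75 mm tall, standing near the palm plate. Origin under its centre.
- squeeze_bottle: Bystander: white squeeze bottle, 48 mm diameter, 150 mm tall, standing. Origin under its centre.
- sanding_block: Bystander: cork sanding block, 70 x 110 x 30 mm, lying. Origin under its centre.

How it is judged:
By the outcome, as a careful person would: the job done as asked, in the order asked, and still so for the second after the job is handed in, while the arm keeps its last pose, push and grip.
It also fails if it takes over 38 s, if anything falls off the work surface, if the arm or the gripper's body presses on something with over 40 N, if the wrist force passes 120 N, or if a joint passes its speed limit or range.

## Working session

There is one attempt and no reset: what is moved stays moved. The work goes in short steps, Python scripts to look and compute and a tool call to move; the robot and the scene stay as the last step left them, time stands still between calls to the robot, and variables do not carry over. Pictures are saved under pics/ and viewed, at most 10 in all, crops included, and the job is handed in when it is done.

Besides the shell and the picture viewer there is one more tool, called after ">>>" as a command line: name --argument value ..., lists and objects as JSON in quotes. move_arm: Moves the arm, as the interface text tells. Its arguments: {"type":"object","properties":{"gripper":{"type":"array","items":{"type":"number"}},"delta_pos":{"type":"array","items":{"type":"array","items":{"type":"number"}}},"angular":{"type":"array","items":{"type":"array","items":{"type":"number"}}},"newtons":{"type":"number"}},"required":["gripper","delta_pos","angular"]}

```bash
mkdir -p pics
python3 - <<'E'
from bench import r
import cv2,numpy as np
np.set_printoptions(precision=3,suppress=True)
s=r.read_state();print(s['t'],s['tool_pos'],s['orientation'],s['ft_force'],s['width'])
for n in("scene","top"):
    cv2.imwrite(f"pics/{n}0.png",r.get_image(n)[:,:,::-1]);m=r.camera_model(n);print(n,{k:np.array(v) for k,v in m.items()})
print(r.camera_model("wrist"))
E
```

```text
0.0 [ 199.941 -591.762  230.691] [ 0.987  0.162 -0.    -0.001] [0.511 0.304 0.037] 85.47850861033369
scene {'fx': array(396.908), 'fy': array(396.908), 'cx': array(323.785), 'cy': array(200.712), 'pose': array([[ -0.869,  -0.363,   0.337, 829.807],
       [  0.495,  -0.648,   0.578, 464.211],
       [  0.008,   0.669,   0.743, 733.651],
       [  0.   ,   0.   ,   0.   ,   1.   ]])}
top {'fx': array(493.905), 'fy': array(493.905), 'cx': array(312.744), 'cy': array(201.977), 'pose': array([[  -0.019,    0.987,   -0.16 ,  398.396],
       [  -1.   ,   -0.017,    0.015,   12.691],
       [   0.012,    0.161,    0.987, 1215.338],
       [   0.   ,    0.   ,    0.   ,    1.   ]])}
{'fx': 290.60376960277466, 'fy': 290.60376960277466, 'cx': 320.0380407169235, 'cy': 194.52679847231087, 'tool_from_camera': array([[   0.   ,    0.964,    0.265,   67.602],
       [   1.   ,   -0.   ,    0.   ,    0.34 ],
       [   0.   ,    0.265,   -0.964, -142.434],
       [   0.   ,    0.   ,    0.   ,    1.   ]])}
```

View pics/scene0.png

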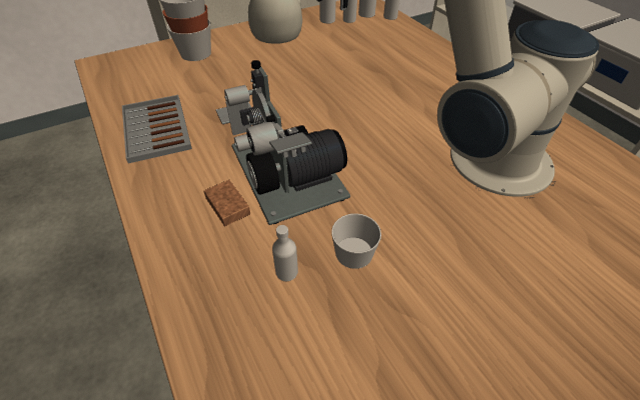

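View pics/top0.png

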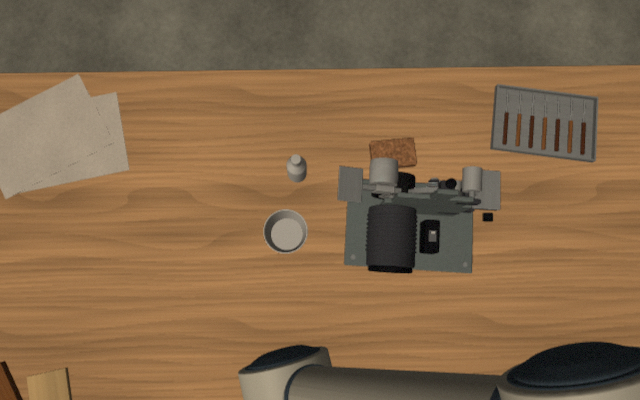

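The scene view shows the grinder at (290,160), with the tub at (356,240) and the bottle at (285,255) in front of it. In the top view, the plate on the grinder's +y side (image left) is at about (350,184), the idler at (384,170), and the pawl knob near (450,184). I'll enlarge both.

Run:
```python
import cv2,numpy as np
a=cv2.imread("pics/scene0.png")[50:230,200:370];b=cv2.imread("pics/top0.png")[130:280,250:510]
a=cv2.resize(a,None,fx=3.3,fy=3.3,interpolation=cv2.INTER_CUBIC);b=cv2.resize(b,None,fx=3,fy=3,interpolation=cv2.INTER_CUBIC)
cv2.imwrite("pics/sc.png",a);cv2.imwrite("pics/tc.png",b)
```

```text
(no output)
```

View pics/sc.png

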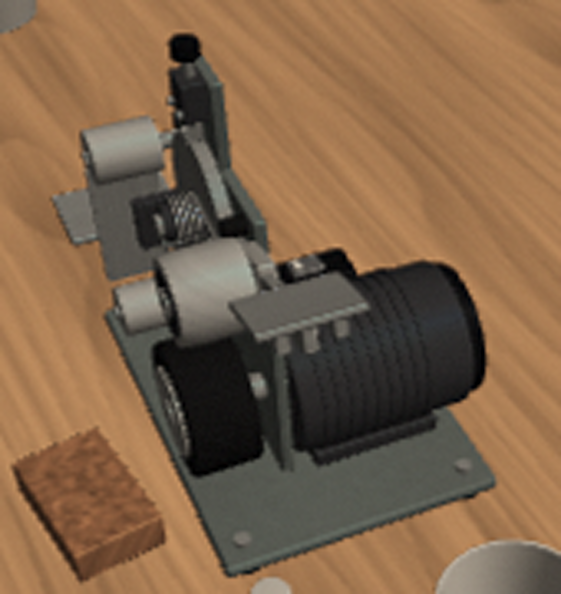

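View pics/tc.png

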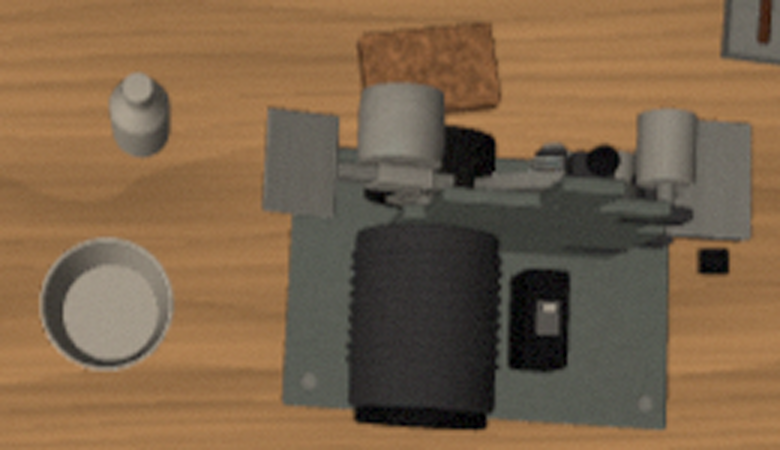

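In the top crop the plate's corners are at (268,107), (338,115), (333,217) and (263,209). In the scene crop they are at (249,336), (231,303), (352,270) and (369,300). Next I'll triangulate them.

```bash
cat > h.py <<'E'
import numpy as np,cv2
from bench import r
np.set_printoptions(precision=3,suppress=True)
def P(n):
    m=r.camera_model(n);K=np.array([[m['fx'],0,m['cx']],[0,m['fy'],m['cy']],[0,0,1]])
    T=np.array(m['pose'])@np.diag([1,-1,-1,1]);return K@np.linalg.inv(T)[:3]
def tri(a,b):
    X=cv2.triangulatePoints(P("top"),P("scene"),np.array(a,float).T,np.array(b,float).T);return (X[:3]/X[3]).T
E
python3 - <<'E'
from h import *
t=np.array([[268,107],[263,209],[338,115],[333,217],[602,160]])/3+[250,130]
s=np.array([[249,336],[369,300],[231,303],[352,270],[184,42]])/3.3+[200,50]
X=tri(t,s);print(X)
q=X[:4]
print("centre",q.mean(0),"x dirs",q[0]-q[1],q[2]-q[3],"y dirs",q[0]-q[2],q[1]-q[3])
for X_,n in((q,"top"),(q,"scene")):
    p=P(n)@np.c_[X_,np.ones(4)].T;print((p[:2]/p[2]).T-(t if n=="top" else s)[:4])
E
```

```text
[[ 628.283  -56.724  253.094]
 [ 557.98   -50.676  255.37 ]
 [ 622.77  -103.399  241.602]
 [ 550.894  -95.817  244.479]
 [ 574.781 -257.494  318.262]]
centre [589.982 -76.654 248.636] x dirs [70.304 -6.048 -2.276] [71.876 -7.581 -2.876] y dirs [ 5.513 46.674 11.491] [ 7.086 45.141 10.891]
[[ 0.261 -0.435]
 [-0.07   0.101]
 [-0.31   0.521]
 [-1.013  1.461]]
[[ 0.833  0.172]
 [-0.196 -0.04 ]
 [-0.962 -0.208]
 [-2.752 -0.613]]
```

The plate's centre is at about (590, −77, 248.6), the grinder's yaw is about −0.11 rad, and the knob is at (575, −257, 318). I'll close the fingers and go over the top at z of about 335, turning so the fingers close along the wheel axes.

>>> move_arm --gripper '[0,0,0,0,0,0,0,0]' --delta_pos '[[20,33,13],[20,33,13],[20,33,13],[20,33,13],[20,33,13],[20,33,13],[20,33,13],[20,33,13]]' --angular '[[0,0,0.071],[0,0,0.071],[0,0,0.071],[0,0,0.071],[0,0,0.071],[0,0,0.071],[0,0,0.071],[0,0,0.071]]' --newtons 40

```text
t: 1.1
tool_pos: [360.4, -326.9, 335.5]
orientation: [0.901, 0.433, -0.0, -0.0]
ft_force: [1.3, 0.1, -0.3]
width: 0.2
grasp_force: 0.0
```

>>> move_arm --gripper '[0,0,0,0,0,0,0,0]' --delta_pos '[[29,32,0],[29,32,0],[29,32,0],[29,32,0],[29,32,0],[29,32,0],[29,32,0],[29,32,0]]' --angular '[[0,0,0.071],[0,0,0.071],[0,0,0.071],[0,0,0.071],[0,0,0.071],[0,0,0.071],[0,0,0.071],[0,0,0.071]]'

```text
t: 2.1
tool_pos: [592.8, -70.9, 335.0]
orientation: [0.744, 0.668, -0.0, -0.0]
ft_force: [0.1, -1.8, 0.0]
width: 0.3
grasp_force: 0.0
```

Run:
```python
from h import *
a=r.get_image("wrist")[:,:,::-1];b=r.get_image("scene")[50:230,200:370,::-1]
b=cv2.resize(b,(378,400));cv2.imwrite("pics/w1.png",np.hstack([a[:,110:530],b]))
s=r.read_state();print(s['t'],s['tool_pos'],s['ft_force'])
```

```text
2.2 [593.839 -69.195 334.465] [-0.544 -1.284  0.214]
```

View pics/w1.png

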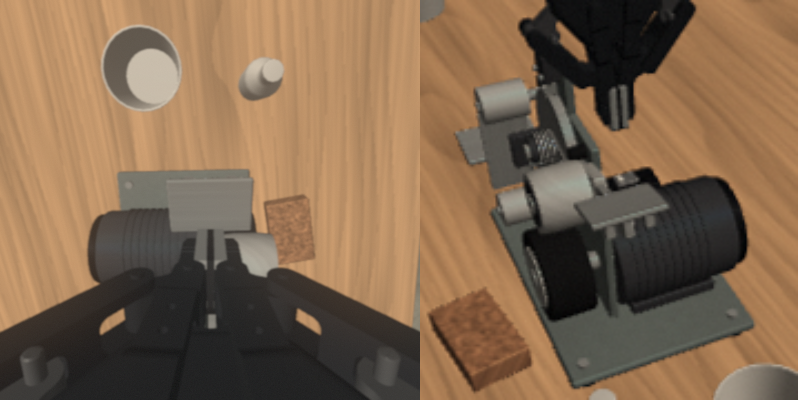

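The wrist view shows the plate with its outer edge at row 180 and its near edge at row 231, columns 168–252. The fingers are centred on it at column 210. I'll cast rays through those edges to check the y position.

Run:
```python
from h import *
from scipy.spatial.transform import Rotation as R
m=r.camera_model("wrist");s=r.read_state();T=np.eye(4);T[:3,:3]=R.from_quat(s['orientation']).as_matrix();T[:3,3]=s['tool_pos']
C=T@np.array(m['tool_from_camera'])
for u,v,z in((168,180,254),(250,180,254),(170,231,243),(252,231,243)):
    d=C[:3,:3]@[(u+110-m['cx'])/m['fx'],-(v-m['cy'])/m['fy'],-1];print(C[:3,3]+d*(z-C[2,3])/d[2])
```

```text
[563.43  -48.263 254.   ]
[627.432 -54.912 254.   ]
[556.898 -95.355 243.   ]
[ 627.396 -102.673  243.   ]
```

>>> move_arm --gripper '[0,0,0,0,0,0,0,0]' --delta_pos '[[0,0,-20],[0,0,-20],[0,0,-18],[0,0,-8],[0,0,-4],[0,0,-4],[0,0,-4],[0,0,-4]]' --angular '[[0,0,0],[0,0,0],[0,0,0],[0,0,0],[0,0,0],[0,0,0],[0,0,0],[0,0,0]]'

```text
t: 3.2
tool_pos: [592.1, -72.2, 253.3]
orientation: [0.745, 0.668, 0.0, 0.0]
ft_force: [0.8, -0.2, 0.3]
width: -0.1
grasp_force: 0.0
```

>>> move_arm --gripper '[0,0,0,0,0,0,0,0]' --delta_pos '[[0,0.5,-3],[0,0.5,-3],[0,0.5,-3],[0,0.5,-3],[0,0.5,-3],[0,0.5,-3],[0,0.5,-3],[0,0.5,-3]]' --angular '[[0,0,0],[0,0,0],[0,0,0],[0,0,0],[0,0,0],[0,0,0],[0,0,0],[0,0,0]]'

```text
t: 4.2
tool_pos: [592.7, -67.6, 230.0]
orientation: [0.745, 0.668, 0.001, 0.0]
ft_force: [-0.4, 5.1, 10.0]
width: 0.2
grasp_force: 4.7
```

>>> move_arm --gripper '[0,0,0,0,0,0,0,0]' --delta_pos '[[0,0.3,-3.5],[0,0.3,-3.5],[0,0.3,-3.5],[0,0.3,-3.5],[0,0.3,-3.5],[0,0.3,-3.5],[0,0.3,-3.5],[0,0.3,-3.5]]' --angular '[[0,0,0],[0,0,0],[0,0,0],[0,0,0],[0,0,0],[0,0,0],[0,0,0],[0,0,0]]'

```text
t: 5.2
tool_pos: [592.9, -65.1, 202.1]
orientation: [0.744, 0.668, 0.001, 0.001]
ft_force: [0.3, 5.9, 11.8]
width: -0.1
grasp_force: 5.9
```

>>> move_arm --gripper '[0,0,0,0,0,0,0,0]' --delta_pos '[[0,0,-3],[0,0,-3],[0,0,-3],[0,0,-3],[0,0,-2],[0,0,-2],[0,0,-2],[0,0,0]]' --angular '[[0,0,0],[0,0,0],[0,0,0],[0,0,0],[0,0,0],[0,0,0],[0,0,0],[0,0,0]]'

```text
t: 6.2
tool_pos: [592.9, -65.1, 184.1]
orientation: [0.745, 0.668, 0.001, 0.0]
ft_force: [0.5, 6.6, 10.0]
width: -0.1
grasp_force: 5.6
```

>>> move_arm --gripper '[0,0,0,0,0]' --delta_pos '[[0,0,-2],[0,0,-2],[0,0,-2],[0,0,-1],[0,0,0]]' --angular '[[0,0,0],[0,0,0],[0,0,0],[0,0,0],[0,0,0]]'

```text
t: 6.82
tool_pos: [592.8, -65.4, 177.1]
orientation: [0.745, 0.668, 0.001, 0.001]
ft_force: [-0.4, 4.4, 11.0]
width: -0.5
grasp_force: 5.7
```

Run:
```python
from h import *
fs=[]
for i in range(4):
    s=r.read_state();fs.append(np.r_[s['tool_pos'],s['ft_force']]);b=r.get_image("scene")
a=r.get_image("top")[130:280,300:510,::-1]
cv2.imwrite("pics/p2.png",np.hstack([cv2.resize(b[50:230,200:370,::-1],(378,400)),cv2.resize(a,(420,300))[:, :].copy() if 0 else cv2.copyMakeBorder(cv2.resize(a,(420,300)),0,100,0,0,cv2.BORDER_CONSTANT)]))
print(np.array(fs))
```

```text
[[592.847 -65.365 177.119  -0.374   4.35   10.968]
 [592.889 -65.374 177.181  -0.057   4.5    10.513]
 [592.876 -65.358 177.191   0.371   4.056  10.884]
 [592.886 -65.36  177.188  -0.104   3.947  11.282]]
```

View pics/p2.png

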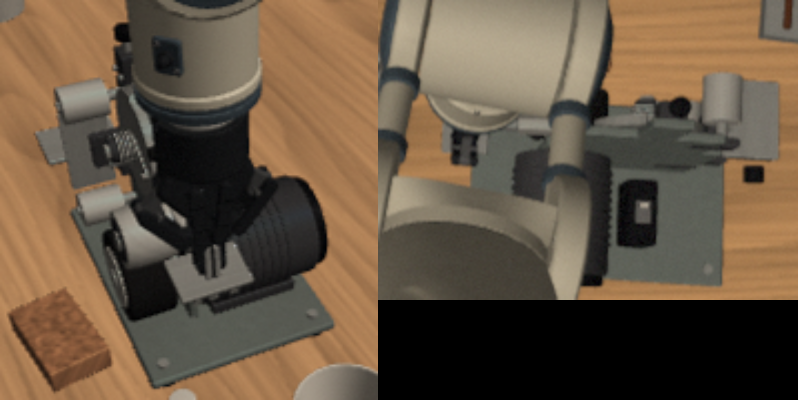

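The plate is down with the fingers standing on its middle, clear of the idler, at about 11 N. The joint is at roughly 0.38 rad, so I'll go 2 mm further to be clearly near the stop.

>>> move_arm --gripper '[0,0,0,0]' --delta_pos '[[0,0,-1],[0,0,-1],[0,0,0],[0,0,0]]' --angular '[[0,0,0],[0,0,0],[0,0,0],[0,0,0]]'

```text
t: 7.58
tool_pos: [592.9, -65.5, 175.2]
orientation: [0.745, 0.668, 0.001, 0.001]
ft_force: [-0.4, 3.7, 11.1]
width: 0.2
grasp_force: 5.8
```

The push is steady at about 11 N with the plate near its lower stop (about 0.39 rad), so I'm handing in.

```bash
python3 -c "
from bench import r
print(r.sign_off())"
```

```text
the job is handed in; nothing more can be done
None
```

I pressed the palm plate past the second click to about 0.39 rad (estimated from the tool height; the lower stop is 0.42) and handed in while still holding it there at about 11 N, with the fingers clear of the idler and the bystanders left alone.

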